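# Slide a base plate round the obstacles into the welding jig

## Robot

A 6-joint arm with a two-finger parallel gripper is mounted at the origin on the work surface; the furniture and walls round the work are solid. World frame = base frame: x ahead of the robot, y to its left, z up, the work surface at z = 0. Lengths are in mm, angles in rad, forces in N, time in s.
With the tool pointing down it reaches from about 400 to 925 mm from the base axis. Payload 12.5 kg.
Tool frame: the origin (TCP) lies at the very end of the fingers, on their centre line; the grasp point (between the pads) lies 19 mm behind it; x points along the fingers, y is the direction in which the jaws open and shut, and the axes are right-handed (so a half turn about x gives the same grasp; the last joint's range is limited). The gripper opens to 95 mm and grips with 3 to 60 N. Pads are 20 mm wide; open, the fingers measure 119 mm over their backs; the gripper's body (75 mm by 180 mm) begins 59 mm behind the grasp point.
Start: joints at [1.012, 0.491, 1.559, -0, 1.092, -0.106], TCP at [273.415, 562.042, 214.661] pointing down, gripper open.
Joint ranges: [-3.1, 3.1], [-0.84, 2.19], [0.05, 2.79], [-1.13, 4.28], [0.06, 2.93], [-2.69, 2.69]. Speed limits (rad/s): [2.22, 2.22, 2.79, 3.14, 3.14, 3.14].

## Interface

Orientations are given as [roll, pitch, yaw] about the fixed x, y, z axes, in that order (R = Rz(yaw) Ry(pitch) Rx(roll)).
In Python, from cell import env, optics, job gives the robot as it stands.
- The arm moves only by the shell command python3 -m handwheel 'ROWS' [OPENING]. ROWS is JSON, a list of rows, each an object with "travel": the shift along the world's x, y, z in mm, a list of three; "roll": the turn about the world's z in degrees. In form: [{"travel": [dx, dy, dz], "roll": roll}, ...]. A call has 1 to 8 rows; each row is the pose to reach, as a shift and turn from the pose commanded when the call began; what a row does not reach only later rows make up. A row lasts 1/10 s, in which the tool goes at most 50 mm and 8.59 degrees, less where a joint would pass 70% of its speed; a pose out of reach is approached as far as the arm can. A call with a gripper value outside its range is refused whole. OPENING is the closure, from -1 (fully open) to 1 (shut), set as the call begins (- or left out, the last holds). The fingers move at their own pace and stop on an object; the grip force is fixed at half the most. Time passes only in rows, so rows that repeat a pose let the fingers close. It gives the time, the measured TCP pose, the force and the opening at its end, in the units of the state.
- env.state(): the state, without advancing time (a new reading comes with each control period).
- optics.read_camera(name): name is "scene" or "top" or "wrist"; returns the picture (400x640x3 uint8, red, green, blue); there is no depth.
- optics.camera_params(name): a dict with "fx", "fy", "cx", "cy" (pixels), "k1" (the pictures are not rectified: a ray, as slopes to the right and down, at radius r is drawn at 1 + k1 r^2 times it, then the intrinsics apply), "world_from_camera" (4x4, takes a point from camera to world coordinates). Camera axes: x right, y up, looking along -z (the intrinsics and any distortion apply to the point x, -y, -z); pixel columns grow to the right and rows downward; lengths in mm; the calibration is good to about 2 mm. A picture is of the moment at which its call begins: read the wrist's pose just before it. camera_params takes no time and is no camera call; for the wrist camera it gives the pose at the moment of the call.
- job.job_done(): hands the job in, once; it reports no verdict.
The state is a dict: "t": time; "joints": joint angles; "qvel": joint speeds; "tau": joint torques, N m; "eef_pos": TCP position; "tcp_rot": TCP orientation; "ft_force": force on the tool from outside, world axes, zero at the start; "moment": the same for the moment, N m; "opening": opening from 0.0 (shut) to 1.0 (fully open).
Only numpy, scipy, OpenCV 4.12 (cv2) and the standard library are available. Lean on these libraries where they do the work, as an engineer would, in place of code of your own. Each camera call takes 0.05 s, during which the arm holds its last target.

## Task

Push the loose aluminium plate flat along the table, between the red magnet and the angle iron, and then into the jig, without it or the robot touching the magnet, the angle iron or the V-block. Press it on against the back stop until the sprung plunger pushes firmly back (about 6 N, on top of the drag of the plate), but not so hard that the blue stop shifts along its strip, and leave the plate lying there against the plunger.

Things in the scene. Friction and masses are not known exactly. Their poses are not given: they have to be found in the camera images.
- plate_center (a point): Centre of the loose aluminium base plate, half-way up (7 mm above its underside). It lies flat on the table, which it rubs with about 2 to 6 N as it slides. Too wide to grip: push it on its edges. Fingers that press down on it as they push add to its drag.
- plate: The same plate; origin at the centre of its underside. 110 mm along its own x, 100 mm along its own y, 14 mm thick, four dark hole marks, 0.28 to 0.45 kg. At the end its x axis points along the jig's x.
- jig: Fixed jig. Origin on the table at the middle of the bay's mouth; x points into the bay, z up. Two aluminium rails, 20 mm high, 15 mm wide, from x = 0 to 90 mm, inner faces at y = +-53.5 mm; at the mouth they flare out to y = +-75 mm at x = -25 mm. The plate goes in along x, its 100 mm width across the bay, and may touch the rails. A dark strip behind the bay (30 wide, 8 high) carries the stop.
- stop: Blue back stop block, 44 mm along jig x, 42 wide, 34 high, with a black knob up to 52 mm. Origin at table height below the middle of its front face, which looks to the bay (jig -x). Friction holds it on the strip: a push of more than about 11 N makes it slide along jig +x.
- magnet: Fixed obstacle: red octagonal welding magnet lying flat, stuck to the table, 78 mm (its x) x 105 mm (its y), 20 mm high; origin at the centre of its underside. It stands beside the bay's mouth, on the side of the plate's start.
- angle_iron: Fixed obstacle: dark angle-iron offcut tacked to the table, 40 mm (its x) x 110 mm (its y), 40 mm high; origin at the centre of its underside. It stands on the robot's side of the lane, across from the magnet; the lane between the two is about 165 mm wide.
- vee: Fixed obstacle: grey V-block, 45 x 50 mm, 42 mm high; origin at the centre of its underside. It stands beyond the far end of the lane, past the bay's mouth.
- stop_face (a point): On the stop's front face, 11 mm above the table, where a steel plunger 10 mm thick sticks out towards the plate (jig -x). Its tip stands 12 to 52 mm in front of this point, by a setting that differs each time and is not measured: find it by feel. It is sprung: pressed in, it pushes back with 2.5 N per mm (stroke 12 mm).
There are look-alikes about, which are no part of the job. Of the things like the plate, leave any that is brown; of the rest the smaller one is meant.

How it is judged:
By the outcome, as a careful person would: the job done as asked, in the order asked, and still so for the second after the job is handed in, with the robot touching nothing.
It also fails if it takes over 72 s, if anything falls off the work surface, if the arm or the gripper's body presses on something with over 40 N, if the wrist force passes 120 N, or if a joint passes its speed limit or range.

## Working session

There is one attempt and no reset: what is moved stays moved. The work goes in short steps, Python scripts to look and compute and a shell command to move; the robot and the scene stay as the last step left them, time stands still between calls to the robot, and variables do not carry over. Pictures are saved under pics/ and viewed, and the job is handed in when it is done.

```bash
ls; mkdir -p pics; python3 - <<'E'
from cell import env, optics, job
import cv2, numpy as np
s=env.state()
print({k:np.round(v,3).tolist() for k,v in s.items()})
for n in ["scene","top","wrist"]:
    p=optics.camera_params(n)
    print(n,{k:np.round(v,3).tolist() for k,v in p.items()})
    cv2.imwrite(f"pics/{n}0.png",optics.read_camera(n)[:,:,::-1])
E
```

```text
pics
{'t': 0.0, 'joints': [1.012, 0.492, 1.559, 0.0, 1.092, -0.106], 'qvel': [0.0, -0.0, -0.0, -0.002, -0.0, 0.002], 'tau': [0.0, -61.261, -25.817, 0.069, 0.048, -0.0], 'eef_pos': [273.3, 561.833, 214.058], 'tcp_rot': [-1.692, 1.57, -2.145], 'ft_force': [-0.419, 0.338, -0.327], 'moment': [0.04, -0.012, -0.028], 'opening': 0.999}
scene {'fx': 487.055, 'fy': 487.055, 'cx': 313.398, 'cy': 197.531, 'k1': -0.066, 'world_from_camera': [[0.663, 0.341, -0.667, -215.635], [-0.749, 0.331, -0.574, -752.977], [0.025, 0.88, 0.474, 581.25], [0.0, 0.0, 0.0, 1.0]]}
top {'fx': 373.349, 'fy': 373.349, 'cx': 321.254, 'cy': 200.245, 'k1': -0.053, 'world_from_camera': [[-0.019, 0.983, -0.184, 339.232], [-1.0, -0.022, -0.016, -95.034], [-0.02, 0.183, 0.983, 1017.149], [0.0, 0.0, 0.0, 1.0]]}
wrist {'fx': 334.343, 'fy': 334.343, 'cx': 324.394, 'cy': 196.387, 'k1': -0.068, 'world_from_camera': [[0.437, -0.866, -0.242, 205.4], [0.899, 0.421, 0.118, 596.182], [0.0, -0.269, 0.963, 384.143], [0.0, 0.0, 0.0, 1.0]]}
```

View pics/top0.png

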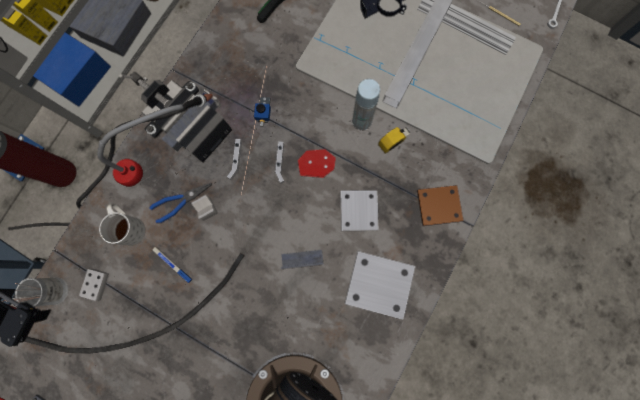

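View pics/scene0.png

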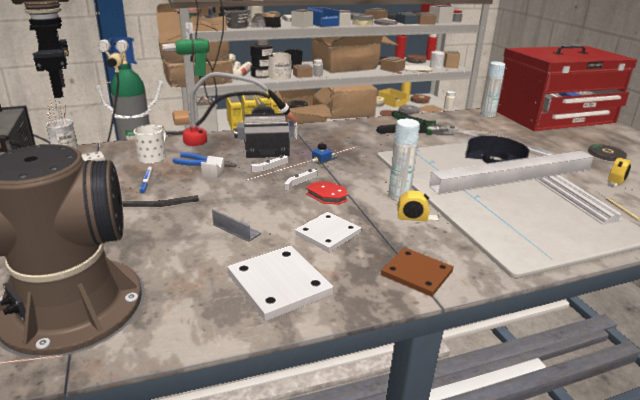

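View pics/wrist0.png

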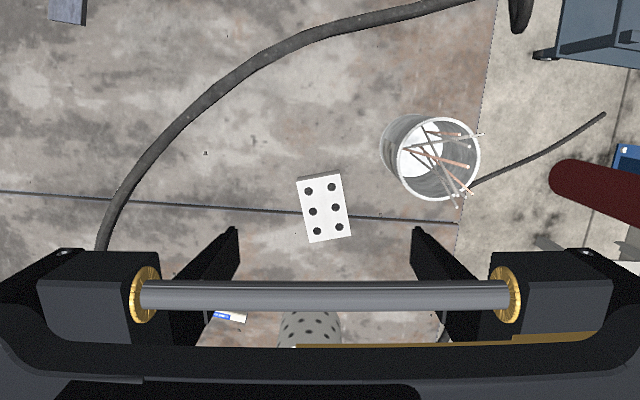

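```bash
cat > h.py <<'E'
import numpy as np, cv2
def ray(P,uv):
    k=P["k1"]; 
    K=np.array([[P["fx"],0,P["cx"]],[0,P["fy"],P["cy"]],[0,0,1]])
    d=cv2.undistortPoints(np.array(uv,float).reshape(-1,1,2),K,np.array([k,0,0,0.]))[:,0]
    T=np.array(P["world_from_camera"])
    v=np.c_[d[:,0],-d[:,1],-np.ones(len(d))]@T[:3,:3].T
    return T[:3,3],v
def toplane(P,uv,z):
    o,v=ray(P,uv); return o+v*((z-o[2])/v[:,2])[:,None]
def project(P,X):
    T=np.array(P["world_from_camera"]); X=np.atleast_2d(X)
    c=(X-T[:3,3])@T[:3,:3]
    a=np.c_[c[:,0]/-c[:,2],-c[:,1]/-c[:,2]]; r2=(a**2).sum(1)[:,None]
    a=a*(1+P["k1"]*r2); return np.c_[a[:,0]*P["fx"]+P["cx"],a[:,1]*P["fy"]+P["cy"]]
E
python3 - <<'E'
import cv2
a=cv2.imread('pics/top0.png')[80:290,170:430]
cv2.imwrite('pics/topc.png',cv2.resize(a,None,fx=2.85,fy=2.85,interpolation=cv2.INTER_CUBIC))
a=cv2.imread('pics/scene0.png')[130:280,190:390]
cv2.imwrite('pics/scenec.png',cv2.resize(a,None,fx=4,fy=4,interpolation=cv2.INTER_CUBIC))
E
```

```text
(no output)
```

View pics/topc.png

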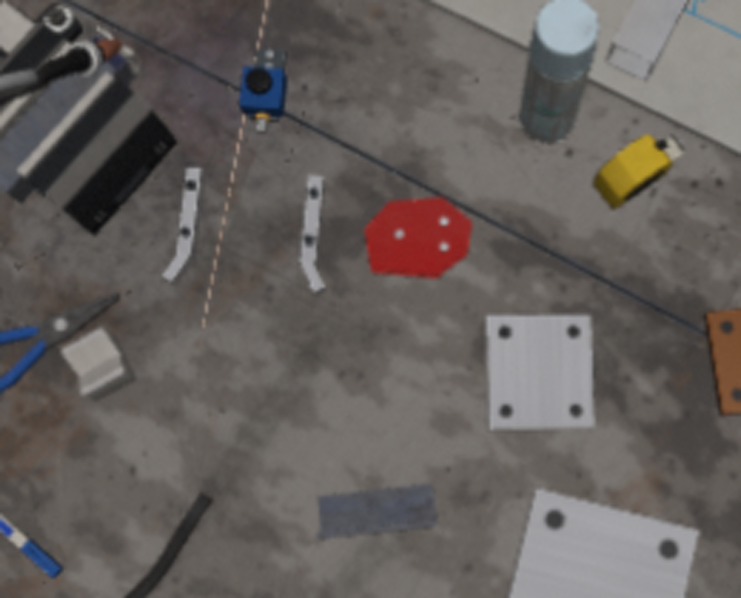

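View pics/scenec.png

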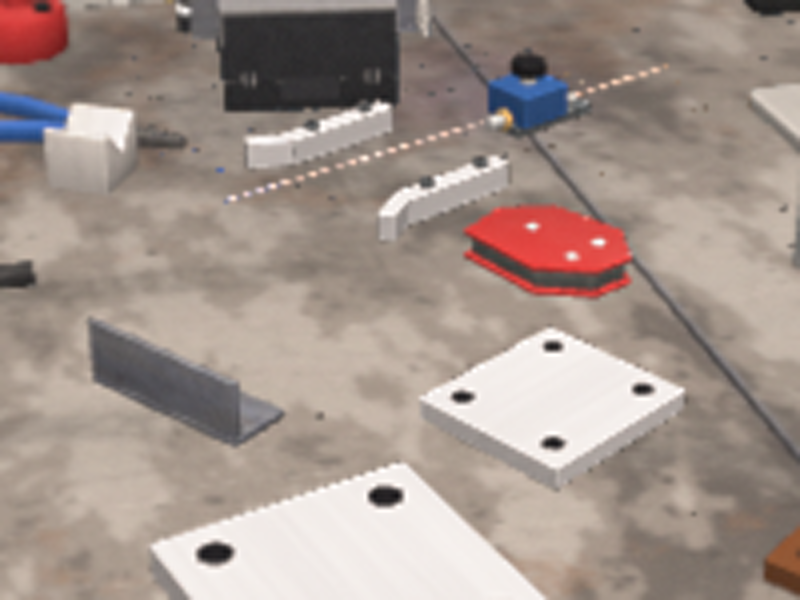

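```bash
cat > meas.py <<'E'
import sys,cv2,numpy as np
from h import *
from cell import optics
img=cv2.imread('pics/top0.png'); P=optics.camera_params('top')
hsv=cv2.cvtColor(img,cv2.COLOR_BGR2HSV)
def comp(mask,seed):
    n,l,st,c=cv2.connectedComponentsWithStats(mask.astype(np.uint8),connectivity=4)
    lab=l[seed[1],seed[0]]; m=(l==lab).astype(np.uint8)
    cn,_=cv2.findContours(m,cv2.RETR_EXTERNAL,cv2.CHAIN_APPROX_NONE)
    return max(cn,key=cv2.contourArea)[:,0].astype(float), st[lab]
def rect(c,z):
    X=toplane(P,c,z)[:,:2].astype(np.float32)
    return cv2.minAreaRect(X)
white=(hsv[...,1]<30)&(hsv[...,2]>165)
c,st=comp(white,(360,215)); print('plate',st,rect(c,14))
ap=cv2.approxPolyDP(c.astype(np.int32).reshape(-1,1,2),4,True)[:,0]; print(ap.tolist(),toplane(P,ap,14).round(0)[:,:2].tolist())
for nm,s in(('railL',(235,155)),('railR',(279,155))):
    for thr in(165,):
        mk=(hsv[...,2]>thr)&(hsv[...,1]<40)
        ys,xs=np.where(mk[s[1]-3:s[1]+1,s[0]-4:s[0]+5]); sd=(s[0]-4+xs[0],s[1]-3+ys[0])
        c,st=comp(mk,sd); X=toplane(P,c,20)
        print(nm,st,X[:,:2].min(0),X[:,:2].max(0)); 
        print(cv2.approxPolyDP(c.astype(np.int32).reshape(-1,1,2),1.2,True)[:,0].tolist())
red=((hsv[...,0]<8)|(hsv[...,0]>172))&(hsv[...,1]>130)
c,st=comp(red,(314,167)); print('magnet',st,rect(c,20))
blue=(hsv[...,0]>100)&(hsv[...,0]<125)&(hsv[...,1]>110)
ys,xs=np.where(blue[100:125,250:275]);print('blue',len(xs),xs.min()+250,xs.max()+250,ys.min()+100,ys.max()+100)
def crop(u,v): return (170+(u+.5)/2.85-.5, 80+(v+.5)/2.85-.5)
hand={'vee top z42':([(62,345),(105,328),(125,361),(82,381)],42),
'angle base':([(318,498),(433,485),(437,525),(320,540)],0),
'angle z40':([(318,498),(433,485),(437,525),(320,540)],40),
'knob':([(259,82)],52),
'stoptop':([(242,78),(285,80),(281,116),(241,110)],34),
'plunger':([(261,122)],11)}
for k,(p,z) in hand.items(): print(k,toplane(P,[crop(*q) for q in p],z)[:,:2].round(0).tolist())
E
python3 meas.py
```

```text
plate [     0      0    640    400 255412] ((583.1962890625, -40.439453125), (2086.340576171875, 1218.1715087890625), 87.92698669433594)
[[0, 0], [0, 399], [639, 399], [639, 0]] [[1230.0, 980.0], [4.0, 793.0], [-15.0, -891.0], [1154.0, -1105.0]]Traceback (most recent call last):
  File "meas.py", line 20, in <module>
    ys,xs=np.where(mk[s[1]-3:s[1]+1,s[0]-4:s[0]+5]); sd=(s[0]-4+xs[0],s[1]-3+ys[0])
                                                                ~~^^^
IndexError: index 0 is out of bounds for axis 0 with size 0
```

```bash
python3 - <<'E'
import cv2
h=cv2.cvtColor(cv2.imread('pics/top0.png'),cv2.COLOR_BGR2HSV)
for x,y in [(360,215),(235,150),(238,142),(280,150),(350,300),(330,240),(310,230)]: print(x,y,h[y,x])
for y in (150,165): print(h[y,228:290].tolist())
E
```

```text
360 215 [120   5 159]
235 150 [120   5 158]
238 142 [120   5 156]
280 150 [128   7 155]
350 300 [120   6 165]
330 240 [ 15  23 110]
310 230 [ 17  19 120]
[[10, 17, 90], [12, 15, 87], [8, 12, 82], [12, 16, 80], [8, 13, 80], [10, 8, 91], [130, 5, 149], [120, 5, 158], [130, 5, 159], [128, 6, 161], [120, 7, 155], [150, 3, 89], [10, 10, 75], [12, 16, 79], [12, 15, 85], [10, 16, 95], [15, 16, 97], [9, 18, 102], [13, 18, 100], [13, 18, 97], [11, 21, 96], [12, 38, 100], [12, 37, 90], [11, 40, 89], [11, 40, 90], [12, 27, 93], [15, 21, 96], [15, 20, 102], [10, 15, 102], [15, 15, 102], [15, 15, 102], [13, 17, 103], [13, 17, 104], [13, 17, 104], [17, 17, 103], [13, 18, 102], [13, 18, 100], [15, 16, 98], [15, 21, 97], [17, 19, 92], [17, 19, 92], [17, 20, 91], [6, 14, 94], [10, 16, 97], [13, 18, 97], [13, 18, 98], [9, 18, 100], [18, 13, 98], [12, 12, 103], [0, 4, 125], [130, 5, 155], [130, 5, 155], [128, 7, 155], [130, 5, 151], [165, 4, 129], [8, 11, 92], [10, 16, 97], [17, 18, 99], [11, 21, 97], [11, 22, 93], [13, 25, 91], [13, 25, 91]]
[[15, 16, 97], [15, 16, 94], [12, 14, 89], [12, 14, 92], [140, 6, 135], [120, 5, 154], [130, 5, 156], [128, 6, 158], [126, 8, 157], [15, 5, 106], [0, 7, 77], [15, 19, 79], [15, 18, 83], [15, 19, 81], [13, 21, 84], [17, 22, 80], [17, 23, 76], [11, 26, 77], [12, 41, 93], [12, 30, 84], [13, 22, 81], [17, 22, 82], [10, 19, 82], [13, 22, 83], [15, 19, 82], [17, 22, 82], [13, 21, 84], [13, 20, 88], [17, 20, 91], [15, 22, 92], [13, 20, 89], [15, 23, 89], [9, 20, 90], [9, 21, 85], [13, 22, 81], [11, 26, 79], [10, 20, 78], [10, 19, 79], [13, 23, 78], [10, 30, 77], [10, 29, 79], [15, 26, 80], [15, 25, 83], [13, 22, 81], [13, 22, 82], [13, 21, 84], [10, 18, 86], [0, 5, 104], [120, 6, 139], [105, 11, 94], [105, 14, 75], [105, 11, 94], [110, 6, 120], [20, 9, 87], [12, 17, 74], [13, 24, 75], [15, 21, 73], [15, 20, 75], [13, 24, 74], [10, 21, 73], [10, 20, 75], [10, 20, 75]]
```

```bash
sed -i "s/white=.*/white=(hsv[...,1]<14)\&(hsv[...,2]>128)/; s/mk=.*/mk=(hsv[...,2]>122)\&(hsv[...,1]<14)/" meas.py; python3 meas.py
```

```text
plate [ 341  191   38   40 1352] ((496.5081787109375, -181.1160125732422), (99.44506072998047, 107.28694152832031), 88.76451110839844)
[[341, 191], [342, 230], [378, 229], [376, 191]] [[551.0, -133.0], [444.0, -133.0], [444.0, -230.0], [549.0, -229.0]]
railL [227 139  13  39 163] [596.72508342 150.30785598] [707.13113088 181.89958996]
[[239, 139], [235, 140], [235, 142], [239, 143], [239, 146], [234, 148], [233, 159], [236, 159], [237, 162], [232, 164], [232, 169], [228, 174], [228, 177], [232, 175], [236, 168]]
railR [276 141   8  22  97] [636.20707672  25.97941236] [697.72776175  45.43546694]
[[278, 141], [278, 145], [282, 148], [277, 150], [276, 161], [280, 162], [283, 142]]
magnet [298 149  37  29 812] ((631.1196899414062, -65.68441009521484), (99.99298858642578, 80.49842071533203), 88.55349731445312)
blue 185 254 269 103 120
vee top z42 [[528.0, 271.0], [543.0, 230.0], [511.0, 210.0], [493.0, 250.0]]
angle base [[382.0, 33.0], [393.0, -76.0], [355.0, -80.0], [343.0, 31.0]]
angle z40 [[381.0, 28.0], [391.0, -77.0], [354.0, -80.0], [343.0, 26.0]]
knob [[783.0, 85.0]]
stoptop [[796.0, 105.0], [792.0, 62.0], [754.0, 66.0], [762.0, 106.0]]
plunger [[758.0, 90.0]]
```

```bash
python3 - <<'E'
from h import *
from cell import optics
P=optics.camera_params('scene')
def crop(u,v): return (190+(u+.5)/4-.5, 130+(v+.5)/4-.5)
hand={'angle foot z3':([(283,412)],3),'angle flange bot':([(238,443),(93,380)],0),'flange top':([(90,318),(238,381)],40),
'plate top':([(552,327),(685,390),(557,466),(421,399)],14),
'plate bot':([(685,405),(557,487),(421,411)],0),
'mag top L,..':([(466,233),(503,206),(560,207),(630,240),(628,262),(600,272),(540,272)],20),
'vee':([(47,187),(97,192),(133,148)],0),'veetop':([(70,102),(135,110),(105,160),(48,145)],42),
'railR top':([(380,208),(407,180),(503,153),(511,161),(411,189),(395,212)],20),
'railL':([(246,138),(294,135),(387,104),(392,111),(295,143)],20),
'railLb':([(248,166),(295,164),(391,130)],0),
'stop top':([(490,93),(530,71),(567,82),(527,104)],34),'stop bot':([(488,115),(528,131),(568,109)],0),'knob':([(528,58)],52),'plunger tip':([(495,122)],11)}
for k,(p,z) in hand.items(): print(k,toplane(P,[crop(*q) for q in p],z)[:,:2].round(0).tolist())
E
```

```text
angle foot z3 [[394.0, -77.0]]
angle flange bot [[360.0, -78.0], [346.0, 29.0]]
flange top [[348.0, 28.0], [360.0, -81.0]]
plate top [[554.0, -135.0], [552.0, -233.0], [445.0, -230.0], [444.0, -134.0]]
plate bot [[558.0, -230.0], [447.0, -230.0], [451.0, -127.0]]
mag top L,.. [[599.0, -26.0], [644.0, -18.0], [669.0, -45.0], [664.0, -106.0], [640.0, -124.0], [618.0, -119.0], [592.0, -93.0]]
vee [[480.0, 249.0], [499.0, 219.0], [561.0, 257.0]]
veetop [[523.0, 274.0], [545.0, 231.0], [481.0, 182.0], [469.0, 227.0]]
railR top [[587.0, 37.0], [629.0, 54.0], [706.0, 36.0], [700.0, 24.0], [621.0, 42.0], [589.0, 26.0]]
railL [[599.0, 180.0], [626.0, 160.0], [710.0, 151.0], [704.0, 140.0], [617.0, 149.0]]
railLb [[598.0, 177.0], [623.0, 156.0], [711.0, 149.0]]
stop top [[753.0, 91.0], [804.0, 97.0], [807.0, 64.0], [757.0, 59.0]]
stop bot [[781.0, 117.0], [780.0, 77.0], [831.0, 81.0]]
knob [[788.0, 86.0]]
plunger tip [[756.0, 88.0]]
```

```bash
python3 -m handwheel '[{"travel":[30,-35,0],"roll":3},{"travel":[60,-70,0],"roll":6},{"travel":[90,-105,0],"roll":9},{"travel":[120,-140,0],"roll":12},{"travel":[150,-174,0],"roll":15},{"travel":[180,-209,0],"roll":18},{"travel":[210,-243,0],"roll":22},{"travel":[240,-278,0],"roll":26}]'
```

```text
t: 0.95
eef_pos: [514.4, 282.4, 214.6]
tcp_rot: [2.804, 1.571, 2.808]
ft_force: [-0.4, 0.7, -0.6]
opening: 1.002
```

```bash
python3 -m handwheel '[{"travel":[30,-35,0],"roll":0},{"travel":[60,-70,0],"roll":0},{"travel":[90,-105,0],"roll":0},{"travel":[120,-140,0],"roll":0},{"travel":[140,-174,0],"roll":0},{"travel":[150,-192,0],"roll":0},{"travel":[150,-192,0],"roll":0},{"travel":[150,-192,0],"roll":0}]'
python3 - <<'E'
from cell import env, optics, job
import cv2, numpy as np, json
p=optics.camera_params("wrist")
cv2.imwrite("pics/wrist1.png",optics.read_camera("wrist")[:,:,::-1])
json.dump({k:np.array(v).tolist() for k,v in p.items()},open('w1.json','w'))
print(np.round(p['world_from_camera'],3).tolist(), env.state()['joints'])
E
```

```text
t: 1.75
eef_pos: [662.9, 92.5, 214.4]
tcp_rot: [2.744, 1.57, 2.744]
ft_force: [-1.4, 0.4, -0.5]
opening: 1.004
[[-0.001, -0.963, -0.269, 587.413], [1.0, -0.0, -0.001, 93.423], [0.001, -0.269, 0.963, 384.458], [0.0, 0.0, 0.0, 1.0]] [ 4.08149645e-02  5.55587854e-01  1.44035294e+00  4.17566578e-04
  1.14620608e+00 -1.53177540e+00]
```

View pics/wrist1.png

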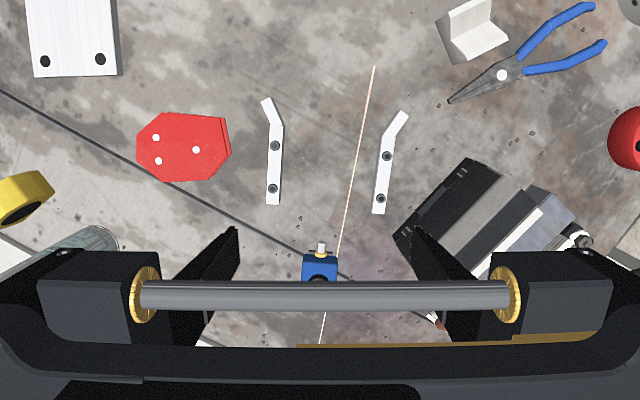

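```bash
python3 - <<'E'
import json,cv2
from h import *
P=json.load(open('w1.json'));P={k:np.array(v) for k,v in P.items()}
im=cv2.imread('pics/wrist1.png');hsv=cv2.cvtColor(im,cv2.COLOR_BGR2HSV)
print(hsv[170,268:290].tolist())
w=((hsv[...,1]<14)&(hsv[...,2]>165)).astype(np.uint8)
w=cv2.morphologyEx(w,cv2.MORPH_CLOSE,np.ones((9,3)))
n,l,st,c=cv2.connectedComponentsWithStats(w)
for i in range(1,n):
    if 250<c[i][0]<420 and 90<c[i][1]<220 and st[i][4]>200:
        cn,_=cv2.findContours((l==i).astype(np.uint8),0,1)
        ap=cv2.approxPolyDP(cn[0],2,True)[:,0]
        print(st[i]);print(ap.tolist());print(toplane(P,ap,20)[:,:2].round(0).tolist())
a=im[225:300,280:360]; cv2.imwrite('pics/stopc.png',cv2.resize(a,None,fx=7,fy=7,interpolation=cv2.INTER_CUBIC))
a=im[85:225,240:430]; cv2.imwrite('pics/railc.png',cv2.resize(a,None,fx=4,fy=4,interpolation=cv2.INTER_CUBIC))
E
```

```text
[[90, 1, 255], [110, 3, 251], [105, 2, 249], [120, 2, 248], [110, 3, 249], [120, 2, 247], [105, 4, 248], [110, 3, 249], [120, 2, 249], [105, 2, 248], [128, 4, 249], [100, 3, 255], [165, 2, 219], [60, 3, 79], [162, 11, 112], [17, 13, 136], [17, 14, 131], [24, 10, 124], [17, 13, 134], [15, 14, 143], [18, 17, 146], [17, 16, 144]]
[347 152  24  47 370]
[[357, 152], [356, 160], [352, 160], [347, 169], [347, 175], [351, 174], [351, 184], [353, 172], [358, 172], [358, 180], [354, 187], [361, 188], [369, 198], [367, 183], [360, 181], [360, 172], [365, 171], [366, 167], [357, 159]]
[[639.0, 130.0], [648.0, 129.0], [648.0, 124.0], [658.0, 119.0], [664.0, 119.0], [663.0, 124.0], [675.0, 124.0], [661.0, 126.0], [661.0, 131.0], [670.0, 132.0], [678.0, 127.0], [679.0, 135.0], [691.0, 145.0], [674.0, 142.0], [671.0, 134.0], [661.0, 134.0], [660.0, 139.0], [655.0, 140.0], [646.0, 130.0]]
```

View pics/stopc.png

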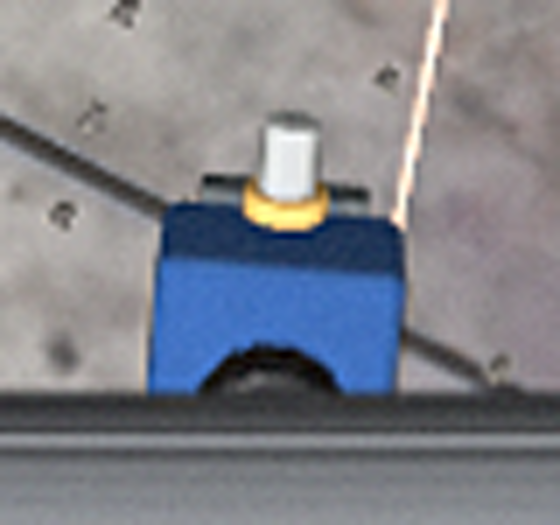

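View pics/railc.png

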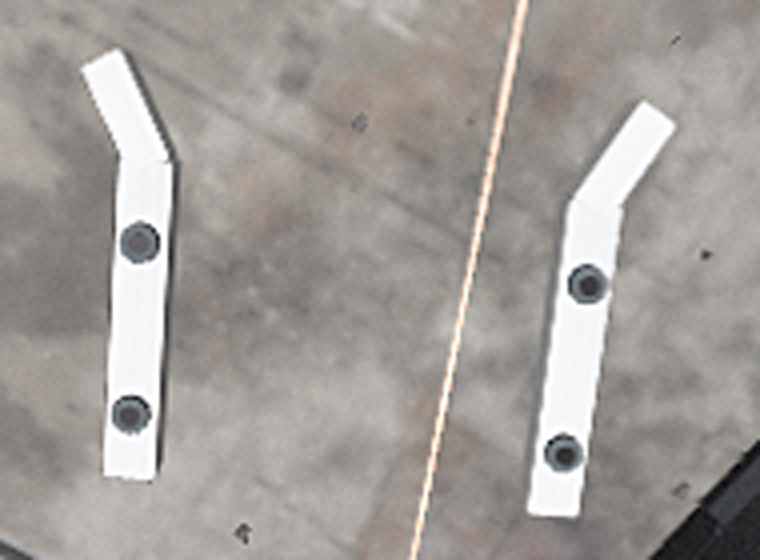

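```bash
python3 - <<'E'
import json
from h import *
P=json.load(open('w1.json'));P={k:np.array(v) for k,v in P.items()}
c=lambda L:[(240+(u+.5)/4-.5,85+(v+.5)/4-.5) for u,v in L]
L=toplane(P,c([(171,161),(156,479),(120,160),(104,475),(120,48)]),20)[:,:2]
R=toplane(P,c([(571,203),(528,514),(622,206),(579,516),(642,100)]),20)[:,:2]
print(L.round(1).tolist(),R.round(1).tolist())
for A in(L,R):
  for a,b in((0,1),(2,3)): d=A[b]-A[a];print(np.hypot(*d),np.degrees(np.arctan2(d[1],d[0])))
m0=(L[0]+R[0])/2;m1=(L[1]+R[1])/2;d=m1-m0;print('mid',m0,m1,np.degrees(np.arctan2(d[1],d[0])),'width dir',np.degrees(np.arctan2(*(-(R[1]-L[1])))),R[0]-L[0],np.hypot(*(R[0]-L[0])))
s=lambda L:[(280+(u+.5)/7-.5,225+(v+.5)/7-.5) for u,v in L]
print('tip',toplane(P,s([(291,118)]),13)[:,:2],'face top',toplane(P,s([(162,258),(404,275)]),34)[:,:2],'face bottom z8',toplane(P,s([(165,202),(404,220)]),8)[:,:2],toplane(P,s([(165,202),(404,220)]),0)[:,:2])
E
```

```text
[[609.6, 48.9], [698.6, 41.8], [609.3, 35.2], [697.5, 27.0], [580.2, 36.3]] [[620.6, 156.6], [709.1, 148.3], [621.3, 170.6], [709.7, 163.1], [593.3, 174.5]]
89.34192777365871 -4.550302284694068
88.57567531075104 -5.321193021364543
88.8904329874085 -5.380564366255382
88.7037548002031 -4.845927292015526
mid [615.09866223 102.75656782] [703.87820957  95.04497369] -4.964381705109444 width dir -174.38351732754117 [ 11.03699165 107.76859054] 108.33228646428101
tip [[747.23511567  90.13706452]] face top [[763.19996225  69.00179683]
 [766.28023282 108.94010974]] face bottom z8 [[765.38022555  67.9147719 ]
 [768.8310195  109.96150902]] [[769.1621492   67.37270161]
 [772.68627488 110.31296066]]
```

```bash
python3 -m handwheel '[{"travel":[-20,-45,0],"roll":-8},{"travel":[-40,-90,0],"roll":-16},{"travel":[-60,-135,0],"roll":-24},{"travel":[-80,-180,0],"roll":-32},{"travel":[-100,-225,0],"roll":-40},{"travel":[-120,-265,0],"roll":-48},{"travel":[-140,-310,0],"roll":-56},{"travel":[-160,-355,0],"roll":-64}]' -0.25
python3 -m handwheel '[{"travel":[-6,0,-20],"roll":-8},{"travel":[-6,0,-40],"roll":-16},{"travel":[-6,-1,-60],"roll":-24},{"travel":[-6,-1,-80],"roll":-27},{"travel":[-6,-1,-100],"roll":-27},{"travel":[-6,-1,-120],"roll":-27},{"travel":[-6,-1,-120],"roll":-27}]'
python3 - <<'E'
from cell import env, optics, job
import cv2, numpy as np, json
p=optics.camera_params("wrist");print(env.state()['joints'].round(2) if hasattr(env.state()['joints'],'round') else env.state()['joints'])
cv2.imwrite("pics/wrist2.png",optics.read_camera("wrist")[:,:,::-1])
json.dump({k:np.array(v).tolist() for k,v in p.items()},open('w2.json','w'))
print(np.round(p['world_from_camera'],3).tolist())
E
```

```text
t: 2.6
eef_pos: [502.7, -262.8, 215.2]
tcp_rot: [0.931, 1.57, -0.188]
ft_force: [1.1, -0.4, -0.1]
opening: 0.625
t: 3.3
eef_pos: [496.8, -261.9, 93.0]
tcp_rot: [-2.207, 1.567, 2.491]
ft_force: [-0.6, 0.5, -0.2]
opening: 0.623
[-0.6   0.56  1.83  0.    0.75 -0.59]
[[1.0, 0.013, 0.006, 498.646], [-0.015, 0.964, 0.266, -185.436], [-0.002, -0.266, 0.964, 263.158], [0.0, 0.0, 0.0, 1.0]]
```

View pics/wrist2.png

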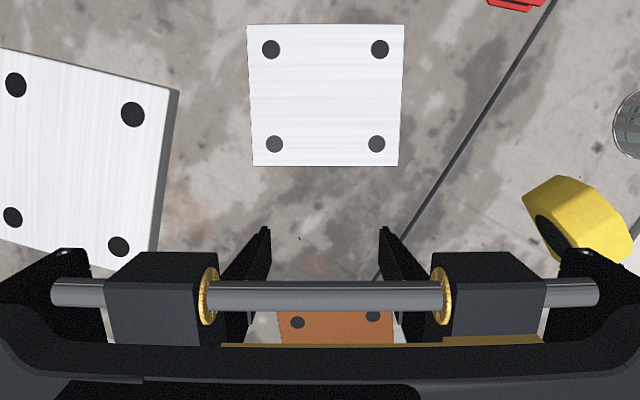

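```bash
python3 - <<'E'
import json
from h import *
P=json.load(open('w2.json'));P={k:np.array(v) for k,v in P.items()}
print(toplane(P,[(247,24.5),(405,24.5),(398,165.5),(253,166)],14)[:,:2].round(1).tolist())
print('brown',toplane(P,[(278,320),(393,318)],14)[:,:2].round(1).tolist())
print('bigplate',toplane(P,[(178,90),(150,270)],14)[:,:2].round(1).tolist())
E
python3 -m handwheel '[{"travel":[0,0,-20],"roll":0},{"travel":[0,0,-40],"roll":0},{"travel":[0,0,-60],"roll":0},{"travel":[0,0,-75],"roll":0},{"travel":[0,0,-84],"roll":0},{"travel":[0,0,-87],"roll":0},{"travel":[0,0,-88],"roll":0},{"travel":[0,0,-88],"roll":0}]'
```

```text
[[445.4, -130.3], [554.5, -131.9], [553.1, -230.8], [443.3, -229.6]]
brown [[455.0, -365.5], [555.2, -364.9]]
bigplate [[392.0, -172.7], [348.8, -316.7]]
t: 4.15
eef_pos: [497.8, -264.1, 7.4]
tcp_rot: [1.028, 1.57, -0.559]
ft_force: [-0.8, -0.1, 0.5]
opening: 0.625
```

```bash
python3 -m handwheel '[{"travel":[1,4,-1],"roll":0},{"travel":[1,8,-1],"roll":0},{"travel":[1,12,-1],"roll":0},{"travel":[1,15,-1],"roll":0},{"travel":[1,18,-1],"roll":0},{"travel":[1,21,-1],"roll":0},{"travel":[1,24,-1],"roll":0},{"travel":[1,27,-1],"roll":0}]'
python3 -m handwheel '[{"travel":[0,5,0],"roll":0},{"travel":[0,10,0],"roll":0},{"travel":[0,15,0],"roll":0},{"travel":[0,20,0],"roll":0},{"travel":[0,25,0],"roll":0},{"travel":[0,30,0],"roll":0},{"travel":[0,35,0],"roll":0},{"travel":[0,40,0],"roll":0}]'
```

```text
t: 4.95
eef_pos: [498.6, -237.0, 5.7]
tcp_rot: [0.93, 1.57, -0.658]
ft_force: [1.2, -2.7, 0.9]
opening: 0.628
t: 5.75
eef_pos: [498.4, -196.5, 5.7]
tcp_rot: [1.371, 1.571, -0.216]
ft_force: [-0.3, -3.0, 0.5]
opening: 0.623
```

```bash
python3 -m handwheel '[{"travel":[0,6,0],"roll":0},{"travel":[0,12,0],"roll":0},{"travel":[0,18,0],"roll":0},{"travel":[0,24,0],"roll":0},{"travel":[0,30,0],"roll":0},{"travel":[0,36,0],"roll":0},{"travel":[0,42,0],"roll":0},{"travel":[0,48,0],"roll":0}]'
python3 - <<'E'
from cell import env, optics
import cv2
cv2.imwrite("pics/top3.png",optics.read_camera("top")[80:290,170:430,::-1])
a=cv2.imread('pics/top3.png');cv2.imwrite("pics/top3.png",cv2.resize(a,None,fx=2.5,fy=2.5))
E
```

```text
t: 6.55
eef_pos: [498.4, -148.5, 5.7]
tcp_rot: [1.333, 1.571, -0.254]
ft_force: [-0.3, -3.4, 1.8]
opening: 0.625
```

View pics/top3.png

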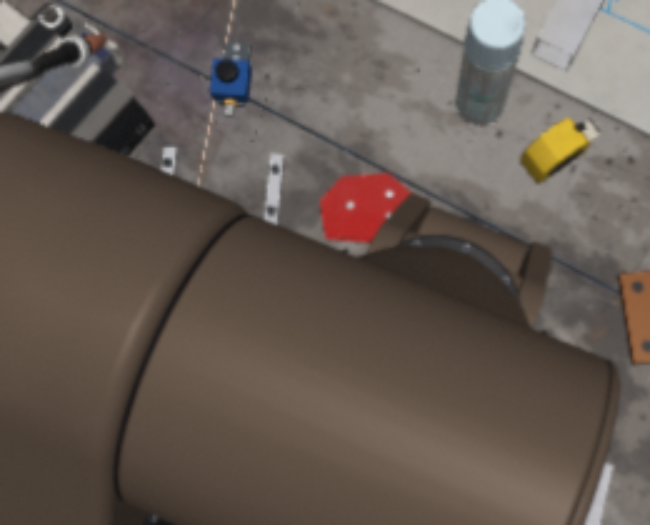

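```bash
cat > wr.py <<'E'
import sys,json,cv2,numpy as np
from cell import env,optics
n=sys.argv[1]
p=optics.camera_params("wrist")
cv2.imwrite(f"pics/w{n}.png",optics.read_camera("wrist")[:,:,::-1])
json.dump({k:np.array(v).tolist() for k,v in p.items()},open(f'w{n}.json','w'))
E
python3 -m handwheel '[{"travel":[0,6,0],"roll":0},{"travel":[0,12,0],"roll":0},{"travel":[0,18,0],"roll":0},{"travel":[0,24,0],"roll":0},{"travel":[0,30,0],"roll":0},{"travel":[0,36,0],"roll":0},{"travel":[-1,42,0],"roll":-0.5},{"travel":[-1,48,0],"roll":-1}]'
python3 wr.py 3
```

```text
t: 7.4
eef_pos: [497.2, -100.4, 5.6]
tcp_rot: [-1.91, 1.571, 2.767]
ft_force: [-0.4, -2.6, -0.8]
opening: 0.625
```

View pics/w3.png

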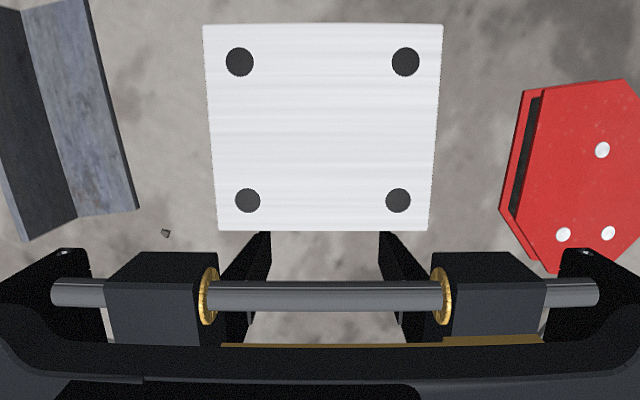

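```bash
python3 - <<'E'
import json
from h import *
P=json.load(open('w3.json'));P={k:np.array(v) for k,v in P.items()}
print(toplane(P,[(203,24.5),(442,24),(428,231),(219,231)],14)[:,:2].round(1).tolist())
print('mag',toplane(P,[(500,208)],0)[:,:2].round(1).tolist(),'iron',toplane(P,[(137,209),(88,0)],0)[:,:2].round(1).tolist())
E
python3 -m handwheel '[{"travel":[-1,6,0],"roll":-0.5},{"travel":[-1,12,0],"roll":-1},{"travel":[-2,18,0],"roll":-1.5},{"travel":[-2,24,0],"roll":-2},{"travel":[-3,30,0],"roll":-2.5},{"travel":[-3,36,0],"roll":-3},{"travel":[-4,42,0],"roll":-3.2},{"travel":[-4,48,0],"roll":-3.2}]'
python3 -m handwheel '[{"travel":[-1,6,0],"roll":0},{"travel":[-1,12,0],"roll":0},{"travel":[-2,18,0],"roll":0},{"travel":[-2,24,0],"roll":0},{"travel":[-2,30,0],"roll":0},{"travel":[-2,36,0],"roll":0},{"travel":[-2,42,0],"roll":0},{"travel":[-2,48,0],"roll":0}]'
python3 wr.py 4
```

```text
[[446.7, 13.6], [554.2, 10.0], [551.8, -89.2], [443.1, -85.4]]
mag [[596.8, -82.7]] iron [[392.6, -76.2], [384.6, 32.8]]
t: 8.25
eef_pos: [493.3, -52.4, 5.7]
tcp_rot: [1.258, 1.571, -0.403]
ft_force: [1.1, -2.5, -1.3]
opening: 0.625
t: 9.05
eef_pos: [491.4, -4.4, 5.7]
tcp_rot: [1.381, 1.571, -0.279]
ft_force: [0.5, -2.1, -0.9]
opening: 0.621
```

View pics/w4.png

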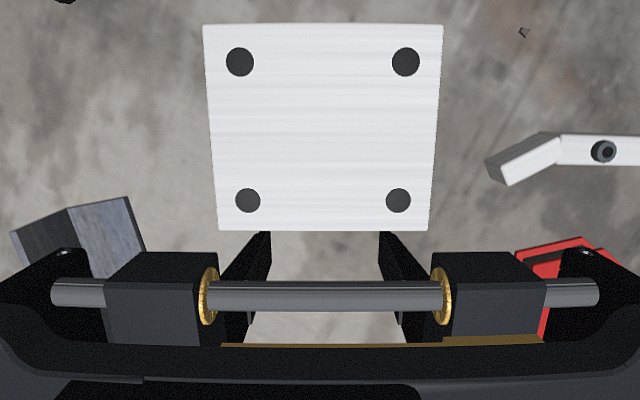

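```bash
python3 -m handwheel '[{"travel":[0,7,0],"roll":0},{"travel":[0,14,0],"roll":0},{"travel":[0,21,0],"roll":0},{"travel":[0,28,0],"roll":0},{"travel":[0,35,0],"roll":0},{"travel":[0,42,0],"roll":0},{"travel":[0,48,0],"roll":0},{"travel":[0,52,0],"roll":0}]'
python3 wr.py 5
python3 - <<'E'
import json,cv2
from h import *
P=json.load(open('w5.json'));P={k:np.array(v) for k,v in P.items()}
im=cv2.imread('pics/w5.png');h=cv2.cvtColor(im,cv2.COLOR_BGR2HSV)
m=((h[...,1]<14)&(h[...,2]>195)).astype(np.uint8); m[240:]=0
m=cv2.morphologyEx(m,cv2.MORPH_OPEN,np.ones((5,5)))
cn,_=cv2.findContours(m,0,1);c=max(cn,key=cv2.contourArea)
ap=cv2.approxPolyDP(c,6,True)[:,0];print(ap.tolist())
X=toplane(P,c[:,0],14)[:,:2].astype(np.float32);print(cv2.minAreaRect(X))
E
```

```text
t: 9.9
eef_pos: [491.4, 47.6, 5.7]
tcp_rot: [1.359, 1.571, -0.301]
ft_force: [0.4, -2.5, 0.0]
opening: 0.63
[[203, 26], [219, 229], [427, 228], [442, 25]]
((496.34588623046875, 110.38491821289062), (98.49180603027344, 108.76578521728516), 84.88136291503906)
```

View pics/w5.png

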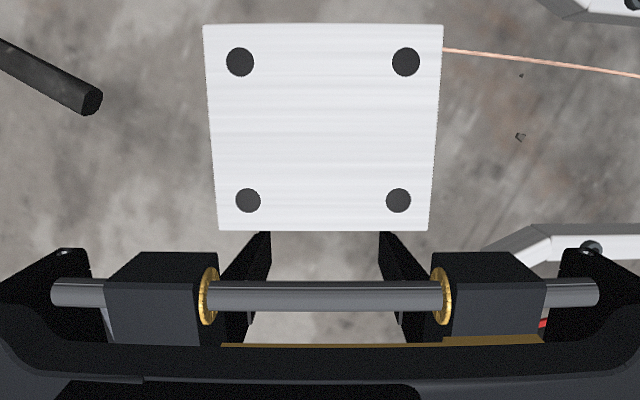

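```bash
python3 - <<'E'
import json
from h import *
P=json.load(open('w5.json'));P={k:np.array(v) for k,v in P.items()}
print(toplane(P,[(100,97),(85,112),(0,50)],8).round(0).tolist())
E
python3 -m handwheel '[{"travel":[0,1,0],"roll":0},{"travel":[0,3,0],"roll":0},{"travel":[0,3,0],"roll":0},{"travel":[0,-5,0],"roll":0},{"travel":[0,-15,0],"roll":0},{"travel":[0,-20,0],"roll":0},{"travel":[0,-22,25],"roll":0},{"travel":[0,-22,70],"roll":0}]'
```

```text
[[387.0, 139.0, 8.0], [377.0, 133.0, 8.0], [338.0, 169.0, 8.0]]
t: 10.75
eef_pos: [490.2, 24.1, 74.5]
tcp_rot: [-1.566, 1.566, 3.055]
ft_force: [0.8, 0.5, 0.8]
opening: 0.622
```

```bash
python3 -m handwheel '[{"travel":[0,0,30],"roll":8},{"travel":[-10,10,30],"roll":16},{"travel":[-20,25,30],"roll":24},{"travel":[-30,40,30],"roll":32},{"travel":[-40,55,30],"roll":40},{"travel":[-50,70,30],"roll":48},{"travel":[-60,85,30],"roll":56},{"travel":[-73,96,30],"roll":64}]' -0.05
python3 -m handwheel '[{"travel":[0,0,0],"roll":8},{"travel":[0,0,0],"roll":16},{"travel":[0,0,0],"roll":24},{"travel":[0,0,0],"roll":26},{"travel":[0,0,0],"roll":26}]'
python3 wr.py 6
python3 -c "
from cell import env;print([round(float(x),2) for x in env.state()['joints']])"
```

```text
t: 11.55
eef_pos: [418.3, 121.2, 105.7]
tcp_rot: [0.948, 1.57, 0.41]
ft_force: [-0.5, -0.6, -0.5]
opening: 0.523
t: 12.05
eef_pos: [418.5, 120.6, 105.7]
tcp_rot: [1.147, 1.571, 1.057]
ft_force: [0.2, 1.1, 0.1]
opening: 0.526
[0.13, 0.4, 2.13, 0.0, 0.62, -1.35]
```

View pics/w6.png

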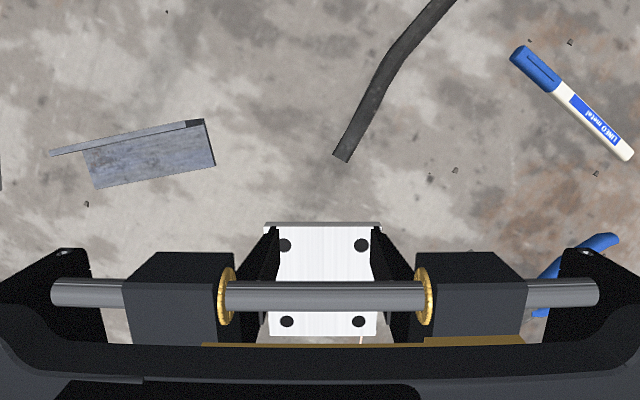

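```bash
python3 - <<'E'
import json
from h import *
P=json.load(open('w6.json'));P={k:np.array(v) for k,v in P.items()}
print(P['world_from_camera'].round(3).tolist())
print(toplane(P,[(263,226),(382,227)],14).round(1).tolist(),toplane(P,[(263,222),(382,222)],0).round(1).tolist())
print('hose',toplane(P,[(333,155),(349,162)],8).round(1).tolist())
E
```

```text
[[0.09, -0.959, -0.269, 343.15], [0.996, 0.087, 0.023, 128.42], [0.001, -0.27, 0.963, 275.695], [0.0, 0.0, 0.0, 1.0]]
[[437.1, 68.7, 14.0], [447.0, 167.7, 14.0]] [[438.4, 66.1, 0.0], [447.8, 170.0, 0.0]]
hose [[384.0, 132.0, 8.0], [390.8, 144.4, 8.0]]
```

```bash
python3 -m handwheel '[{"travel":[0,0,-20],"roll":0},{"travel":[0,0,-40],"roll":0},{"travel":[0,0,-60],"roll":0},{"travel":[0,0,-80],"roll":0},{"travel":[0,0,-92],"roll":0},{"travel":[0,0,-98],"roll":0},{"travel":[0,0,-100],"roll":0},{"travel":[0,0,-100],"roll":0}]'
python3 -m handwheel '[{"travel":[4,-0.4,0],"roll":0},{"travel":[8,-0.7,0],"roll":0},{"travel":[12,-1.1,0],"roll":0},{"travel":[16,-1.4,0],"roll":0},{"travel":[20,-1.8,0],"roll":0},{"travel":[24,-2.2,0],"roll":0},{"travel":[28,-2.5,0],"roll":0},{"travel":[32,-2.9,0],"roll":0}]'
```

```text
t: 12.9
eef_pos: [418.5, 121.0, 5.8]
tcp_rot: [0.844, 1.571, 0.753]
ft_force: [0.4, -0.1, -0.2]
opening: 0.524
t: 13.7
eef_pos: [450.6, 118.1, 5.6]
tcp_rot: [2.999, 1.571, 2.909]
ft_force: [-3.7, 0.8, 3.1]
opening: 0.524
```

```bash
python3 -m handwheel '[{"travel":[6,-0.5,0],"roll":0},{"travel":[12,-1.1,0],"roll":0},{"travel":[18,-1.6,0],"roll":0},{"travel":[24,-2.2,0],"roll":0},{"travel":[30,-2.7,0],"roll":0},{"travel":[36,-3.2,0],"roll":0},{"travel":[42,-3.8,0],"roll":0},{"travel":[48,-4.3,0],"roll":0}]'
python3 -m handwheel '[{"travel":[2,-0.2,0],"roll":0},{"travel":[4,-0.4,0],"roll":0},{"travel":[6,-0.5,0],"roll":0},{"travel":[8,-0.7,0],"roll":0},{"travel":[8,-0.7,0],"roll":0}]'
python3 - <<'E'
from cell import optics
import cv2
for n,s in(('scene',(slice(120,280),slice(180,400))),('top',(slice(80,290),slice(170,430)))):
    a=optics.read_camera(n)[s][:,:,::-1]; cv2.imwrite(f'pics/{n}7.png',cv2.resize(a,None,fx=2.8,fy=2.8,interpolation=cv2.INTER_CUBIC))
E
```

```text
t: 14.5
eef_pos: [498.9, 113.8, 5.7]
tcp_rot: [0.887, 1.571, 0.798]
ft_force: [-3.6, 0.5, 2.1]
opening: 0.527
t: 15.0
eef_pos: [506.9, 113.1, 5.7]
tcp_rot: [0.243, 1.57, 0.154]
ft_force: [-1.0, 0.6, -0.8]
opening: 0.527
```

View pics/top7.png

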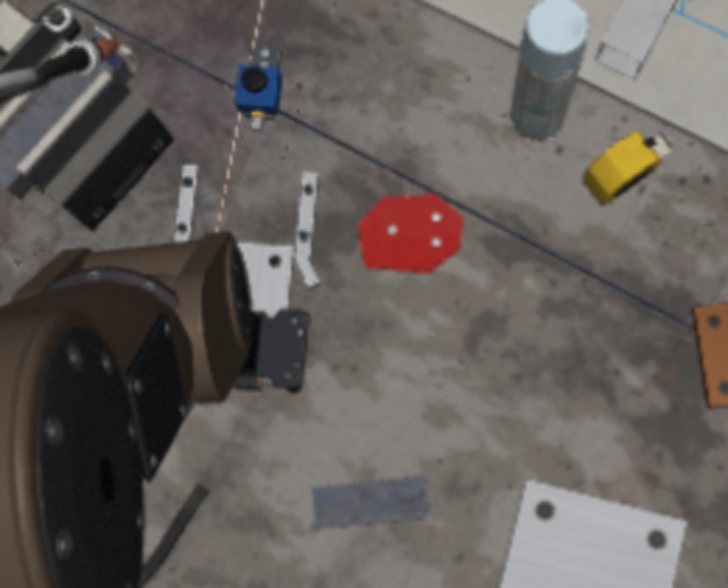

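View pics/scene7.png

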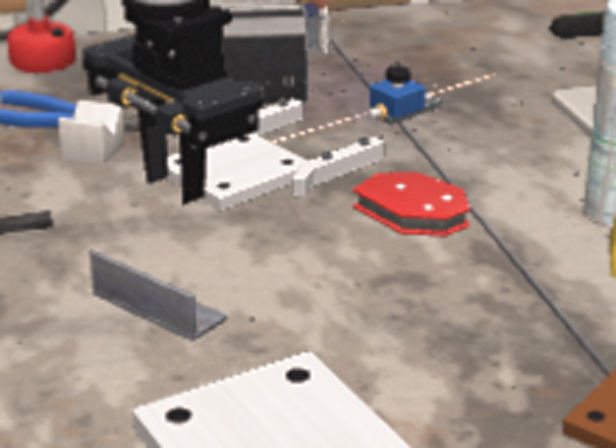

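```bash
python3 -m handwheel '[{"travel":[4,-0.8,0],"roll":0},{"travel":[8,-1.4,0],"roll":0},{"travel":[12,-2,0],"roll":0},{"travel":[16,-2.6,0],"roll":0},{"travel":[20,-3,0],"roll":0},{"travel":[24,-3.4,0],"roll":0},{"travel":[28,-3.7,0],"roll":0},{"travel":[32,-4.1,0],"roll":0}]'
python3 -m handwheel '[{"travel":[4,-0.4,0],"roll":0},{"travel":[8,-0.7,0],"roll":0},{"travel":[12,-1.1,0],"roll":0},{"travel":[16,-1.4,0],"roll":0},{"travel":[20,-1.8,0],"roll":0},{"travel":[24,-2.2,0],"roll":0},{"travel":[28,-2.5,0],"roll":0},{"travel":[32,-2.9,0],"roll":0}]'
python3 - <<'E'
from cell import optics
import cv2
for n,s in(('scene',(slice(120,230),slice(180,370))),('top',(slice(80,240),slice(190,330)))):
    a=optics.read_camera(n)[s][:,:,::-1]; cv2.imwrite(f'pics/{n}8.png',cv2.resize(a,None,fx=3.7,fy=3.7,interpolation=cv2.INTER_CUBIC))
E
```

```text
t: 15.9
eef_pos: [538.8, 109.0, 5.7]
tcp_rot: [1.504, 1.571, 1.414]
ft_force: [-5.0, 1.1, 2.3]
opening: 0.524
t: 16.7
eef_pos: [570.7, 106.1, 5.6]
tcp_rot: [1.958, 1.571, 1.869]
ft_force: [-4.0, -0.2, 1.9]
opening: 0.525
```

View pics/top8.png

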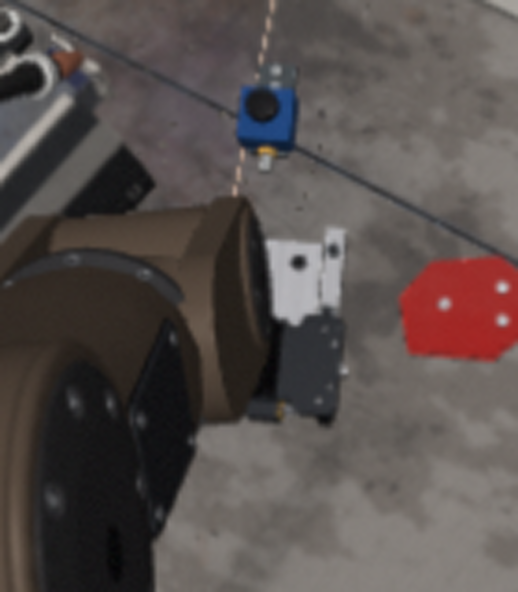

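View pics/scene8.png

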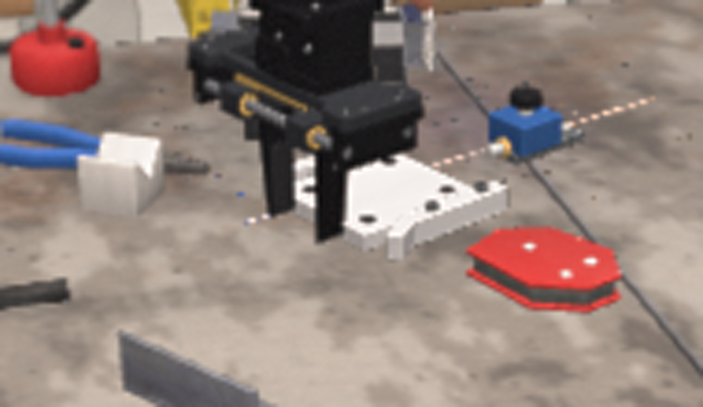

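```bash
python3 -m handwheel '[{"travel":[4,-0.4,0],"roll":0},{"travel":[8,-0.7,0],"roll":0},{"travel":[12,-1.1,0],"roll":0},{"travel":[16,-1.4,0],"roll":0},{"travel":[20,-1.8,0],"roll":0},{"travel":[23,-2.1,0],"roll":0},{"travel":[26,-2.4,0],"roll":0}]'
for i in 1 2 3 4 5; do python3 -m handwheel '[{"travel":[1,-0.1,0],"roll":0},{"travel":[2,-0.2,0],"roll":0}]' | egrep 'eef|force'; done
```

```text
t: 17.5
eef_pos: [596.6, 103.7, 5.6]
tcp_rot: [2.727, 1.571, 2.637]
ft_force: [-2.6, 0.1, 2.0]
opening: 0.524
eef_pos: [598.4, 103.6, 5.6]
ft_force: [-3.5, 0.8, 1.7]
eef_pos: [600.4, 103.3, 5.6]
ft_force: [-3.3, 0.0, 0.5]
eef_pos: [602.5, 103.2, 5.6]
ft_force: [-2.4, 0.6, 0.1]
eef_pos: [604.5, 102.9, 5.6]
ft_force: [-2.0, -0.9, 0.4]
eef_pos: [606.5, 102.7, 5.6]
ft_force: [-2.2, 0.2, -0.6]
```

```bash
for i in 1 2 3 4; do python3 -m handwheel '[{"travel":[1,-0.1,0],"roll":0},{"travel":[2,-0.2,0],"roll":0}]' | egrep 'eef|force'; done;
```

```text
eef_pos: [608.5, 102.5, 5.6]
ft_force: [-3.4, -0.1, -0.9]
eef_pos: [610.5, 102.3, 5.7]
ft_force: [-2.0, 0.1, 0.7]
eef_pos: [612.5, 102.2, 5.6]
ft_force: [-1.7, 0.2, -0.4]
eef_pos: [614.5, 101.9, 5.7]
ft_force: [-2.1, -0.7, 0.2]
```

```bash
for i in 1 2 3 4; do python3 -m handwheel '[{"travel":[0.5,-0.05,0],"roll":0},{"travel":[1,-0.1,0],"roll":0}]' | egrep 'eef|force'; done;
```

```text
eef_pos: [615.4, 101.8, 5.7]
ft_force: [-2.1, 0.4, 0.5]
eef_pos: [616.4, 101.7, 5.7]
ft_force: [-1.9, 0.4, -0.9]
eef_pos: [617.4, 101.6, 5.6]
ft_force: [-2.8, 0.8, -0.4]
eef_pos: [618.4, 101.5, 5.7]
ft_force: [-1.9, 0.0, 0.1]
```

```bash
python3 - <<'E'
from cell import optics
import cv2
for n,s in(('scene',(slice(120,230),slice(180,370))),('top',(slice(80,240),slice(190,330)))):
    a=optics.read_camera(n)[s][:,:,::-1]; cv2.imwrite(f'pics/{n}9.png',cv2.resize(a,None,fx=3.7,fy=3.7,interpolation=cv2.INTER_CUBIC))
E
```

```text
(no output)
```

View pics/top9.png

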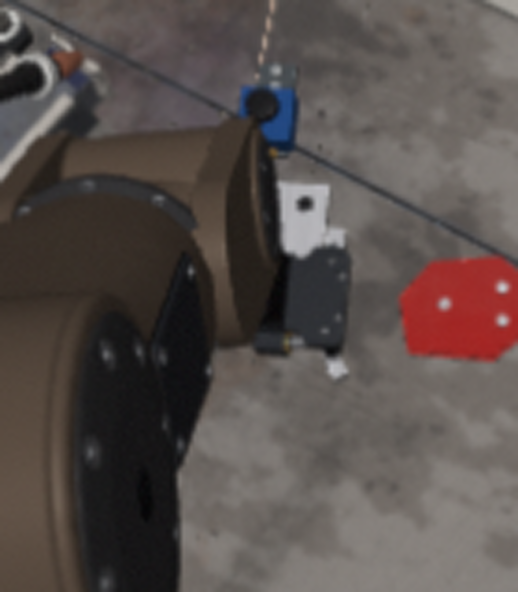

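View pics/scene9.png

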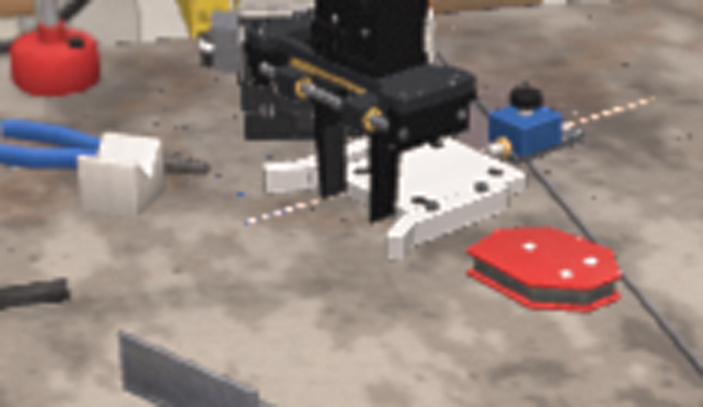

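```bash
for i in 1 2 3 4; do python3 -m handwheel '[{"travel":[0.5,-0.05,0],"roll":0},{"travel":[1,-0.1,0],"roll":0}]' | egrep 'eef|force'; done;
```

```text
eef_pos: [619.4, 101.4, 5.6]
ft_force: [-2.3, 0.5, 0.2]
eef_pos: [620.4, 101.3, 5.7]
ft_force: [-2.3, 1.5, -0.6]
eef_pos: [621.4, 101.2, 5.7]
ft_force: [-2.0, 0.5, -0.4]
eef_pos: [622.5, 101.1, 5.7]
ft_force: [-2.4, 0.2, -0.0]
```

```bash
for i in 1 2 ; do python3 -m handwheel '[{"travel":[0.5,-0.05,0],"roll":0},{"travel":[1,-0.1,0],"roll":0}]' | egrep 'eef|force'; done;
```

```text
eef_pos: [623.5, 101.0, 5.7]
ft_force: [-1.9, 0.4, 0.0]
eef_pos: [624.5, 101.0, 5.7]
ft_force: [-1.9, 0.4, 0.1]
```

```bash
for i in 1 2 ; do python3 -m handwheel '[{"travel":[0.5,-0.05,0],"roll":0},{"travel":[1,-0.1,0],"roll":0}]' | egrep 'eef|force'; done;
```

```text
eef_pos: [625.4, 100.9, 5.6]
ft_force: [-2.0, -0.9, 0.1]
eef_pos: [626.4, 100.7, 5.6]
ft_force: [-2.0, 0.2, -0.8]
```

```bash
for i in 1 2 ; do python3 -m handwheel '[{"travel":[0.5,-0.05,0],"roll":0},{"travel":[1,-0.1,0],"roll":0}]' | egrep 'eef|force'; done;
```

```text
eef_pos: [627.2, 100.6, 5.6]
ft_force: [-3.2, -0.3, 0.9]
eef_pos: [627.9, 100.6, 5.6]
ft_force: [-6.5, 0.3, 3.3]
```

```bash
python3 -m handwheel '[{"travel":[0.5,-0.05,0],"roll":0}]' | egrep 'eef|force'; python3 -m handwheel '[{"travel":[0,0,0],"roll":0}]' | egrep 'eef|force';
```

```text
eef_pos: [628.2, 100.6, 5.6]
ft_force: [-6.8, -0.0, 3.2]
eef_pos: [628.2, 100.5, 5.7]
ft_force: [-6.4, 1.2, 3.5]
```

```bash
python3 -m handwheel '[{"travel":[0.4,-0.04,0],"roll":0},{"travel":[0.7,-0.06,0],"roll":0}]' | egrep 'eef|force'; python3 -m handwheel '[{"travel":[0,0,0],"roll":0}]' | egrep 'eef|force';
```

```text
eef_pos: [628.5, 100.5, 5.6]
ft_force: [-7.9, 1.1, 5.5]
eef_pos: [628.6, 100.5, 5.7]
ft_force: [-8.2, 1.3, 3.0]
```

```bash
python3 -m handwheel '[{"travel":[0.4,-0.04,0],"roll":0},{"travel":[0.7,-0.06,0],"roll":0}]' | egrep 'eef|force'; python3 -m handwheel '[{"travel":[0,0,0],"roll":0}]' | egrep 'eef|force';
```

```text
eef_pos: [628.9, 100.5, 5.6]
ft_force: [-9.4, 0.6, 6.5]
eef_pos: [628.9, 100.5, 5.6]
ft_force: [-9.1, 1.2, 4.3]
```

```bash
python3 -m handwheel '[{"travel":[0,0,0.4],"roll":0},{"travel":[0,0,0.4],"roll":0}]' | egrep 'eef|force'; python3 -m handwheel '[{"travel":[0,0,0],"roll":0}]' | egrep 'eef|force';
```

```text
eef_pos: [629.1, 100.4, 5.7]
ft_force: [-6.4, 0.6, 0.8]
eef_pos: [629.2, 100.4, 5.7]
ft_force: [-6.1, 0.7, 1.7]
```

```bash
python3 -m handwheel '[{"travel":[0.2,-0.02,0.1],"roll":0},{"travel":[0.4,-0.04,0.1],"roll":0}]' | egrep 'eef|force'; python3 -m handwheel '[{"travel":[0,0,0],"roll":0}]' | egrep 'eef|force';
```

```text
eef_pos: [629.3, 100.5, 5.7]
ft_force: [-7.9, 0.6, 0.9]
eef_pos: [629.3, 100.4, 5.7]
ft_force: [-8.8, 1.3, -0.6]
```

```bash
python3 -m handwheel '[{"travel":[-0.5,0.05,0],"roll":0},{"travel":[-1,0.1,0],"roll":0},{"travel":[-1.5,0.1,0],"roll":0},{"travel":[-2,0.2,0],"roll":0},{"travel":[-2.5,0.2,0],"roll":0},{"travel":[-3,0.3,0],"roll":0},{"travel":[-5,0.5,0],"roll":0},{"travel":[-8,0.7,0],"roll":0}]'
python3 -m handwheel '[{"travel":[-6,0.5,0],"roll":0},{"travel":[-12,1,0],"roll":0},{"travel":[-15,1.4,10],"roll":0},{"travel":[-15,1.4,40],"roll":0},{"travel":[-15,1.4,80],"roll":0},{"travel":[-15,1.4,120],"roll":0},{"travel":[-15,1.4,160],"roll":0},{"travel":[-15,1.4,200],"roll":0}]'
python3 wr.py 10
```

```text
t: 24.4
eef_pos: [623.5, 101.0, 6.6]
tcp_rot: [0.164, 1.569, 0.074]
ft_force: [-0.5, 0.3, -0.5]
opening: 0.523
t: 25.2
eef_pos: [607.3, 102.5, 208.8]
tcp_rot: [0.218, 1.57, 0.128]
ft_force: [1.0, 0.4, -0.5]
opening: 0.525
```

View pics/w10.png

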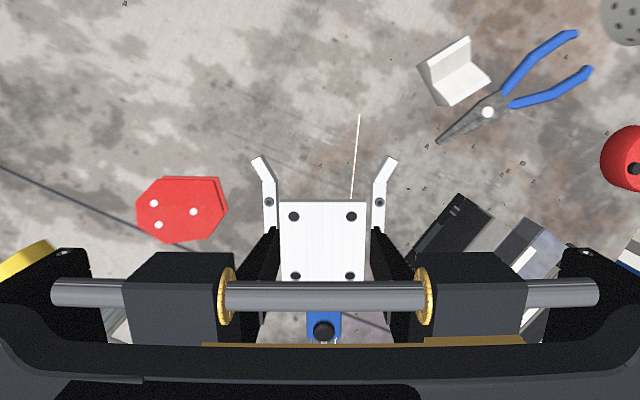

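```bash
python3 -m handwheel '[{"travel":[20,-4,5],"roll":2},{"travel":[40,-8,5],"roll":4},{"travel":[55,-10,5],"roll":5},{"travel":[55,-10,5],"roll":5},{"travel":[55,-10,5],"roll":5}]'
python3 wr.py 11; python3 - <<'E'
import json,cv2
from h import *
P=json.load(open('w11.json'));print(np.round(P['world_from_camera'],3).tolist())
im=cv2.imread('pics/w11.png')
a=im[225:300,280:360]; cv2.imwrite('pics/stopc2.png',cv2.resize(a,None,fx=7,fy=7,interpolation=cv2.INTER_CUBIC))
E
```

```text
t: 25.75
eef_pos: [662.1, 92.5, 211.2]
tcp_rot: [2.882, 1.57, 2.879]
ft_force: [0.4, -0.2, 0.2]
opening: 0.525
[[0.003, -0.963, -0.269, 586.566], [1.0, 0.003, -0.0, 93.715], [0.001, -0.269, 0.963, 381.19], [0.0, 0.0, 0.0, 1.0]]
```

View pics/stopc2.png

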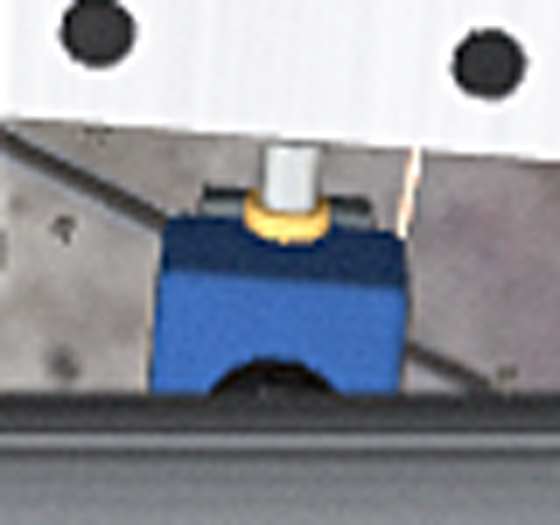

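View pics/w11.png

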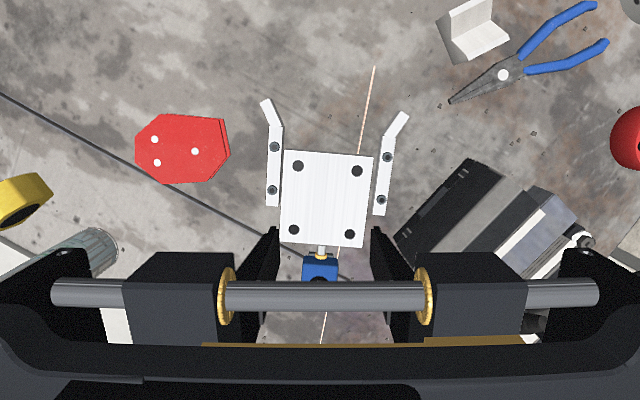

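```bash
python3 - <<'E'
import json
from h import *
s=lambda L:[(280+(u+.5)/7-.5,225+(v+.5)/7-.5) for u,v in L]
for f,t,b in(('w1.json',[(162,258),(404,275)],[(165,202),(404,220)]),('w11.json',[(163,270),(406,289)],[(165,215),(406,235)])):
    P={k:np.array(v) for k,v in json.load(open(f)).items()}
    print(toplane(P,s(t),34)[:,:2].round(1).tolist(),toplane(P,s(b),8)[:,:2].round(1).tolist())
print('plate front',toplane(P,s([(10,121),(552,158)]),14)[:,:2].round(1).tolist(),'knob etc')
E
```

```text
[[763.2, 69.0], [766.3, 108.9]] [[765.4, 67.9], [768.8, 110.0]]
[[763.0, 68.9], [766.5, 108.7]] [[765.6, 67.6], [769.5, 109.7]]
plate front [[745.2, 42.1], [752.3, 134.3]] knob etc
```

```bash
python3 -c "
from cell import job,env
print(job.job_done(), env.state()['t'])"
```

```text
the job is handed in; nothing more can be done
the job is handed in; nothing more can be done
```

The plate is in the jig, lying flat against the plunger, and the job is handed in. No verdict was reported. The clock read about 26 s at the end.

**What I did:** I pushed the smaller aluminium plate along the lane between the magnet and the angle iron, with at least 35 mm to spare on each side. I turned it to the jig's angle (about −5°), then pushed it into the bay on its rear edge.

**Pressing force:** Sliding drag in the bay was about 2.1 N. The plunger made contact with the tool at x ≈ 626.7 mm, and I pressed to x ≈ 629.3 mm. The total force there was 7.9–8.8 N, so about 6 N came from the plunger; its 2.5 N/mm over that travel also gives about 6.4 N.

**One disagreement:** Part way through pressing, the fingers were also bearing down on the plate with about 3–6 N. That added drag, and the horizontal force read as high as 9.4 N. I eased the tool up slightly and took the final reading with almost no downward load.

**Last checks:** Before and after pictures from nearly the same spot put the stop's face within 0.7 mm of where it started, which is about the measuring error, so I saw no shift. The plate lies straight between the rails with its front edge touching the plunger tip. After the fingers let go, the spring eased the plate back slightly, leaving the plunger pressed in by about 1.5 mm. The robot was clear, about 210 mm above the table and reading no contact force.

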